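# Set the sanding box damper to the third click

### The job

The damper handle on the downdraft sanding box was left open. With the fingertips push it back to the closed end (red patch) until it stops, then push it towards the green end, counting the clicks, and leave it resting in the third click, with your hand clear of it. Only push the handle from one side at a time, never pinch it, and leave everything else on the bench where it is.

Things in the scene. Friction and masses are not known exactly. Their poses are not given: they have to be found in the camera images.
- station: downdraft sanding box, fixed to the bench: grey with a flat steel top, 250 (its x) x 300 (its y) x 70 mm high; place and yaw vary. Origin: centre of its underside, z up. A black slot runs along its y at box x = -60 mm (nearer the robot); red patch at the slot's -y end (closed), green at its +y end (open). Dark dots are air holes.
- damper (a joint): handle travel, m: 0 = closed (stop at red end), grows along box +y to 0.108 (stop at green end). Clicks every 18 mm: 0.018 first, 0.036 second, 0.054 third ... 0.108 sixth. A spring catch draws it to the nearest click: push about 6 N, falling to nothing at the hump half way, where it snaps on by itself up to 9 mm ahead of the finger and rests. Starts between fourth and sixth.
- handle (a point): top centre of the damper handle: an upright orange plate with a dark core, 62 mm wide along the box's x, 14 mm thick along the slot (box's y), from 10 to 57 mm above the box's top (so this point is 127 mm above the bench). In the box's frame it lies at x = -60 mm, y = -54 mm + damper travel. It only slides.
- face_red: the orange face of the handle towards the red end, pushed to open; origin at the level of the box's top, 4.5 mm from the handle's middle. The outer surface is 7 mm from the handle's middle.
- face_green: the orange face of the handle towards the green end, pushed to close; origin at the level of the box's top, 4.5 mm from the handle's middle. The outer surface is 7 mm from the handle's middle.
- sanding_block: brown cork sanding block, 60 x 105 x 27 mm, loose on the sanding box; origin at the centre of its underside
- offcut: pale wood offcut, 45 x 100 x 19 mm, loose on the sanding box; origin at the centre of its underside
- paint_can: bare metal paint can, 92 mm wide, 112 mm tall, standing on the bench; origin at the centre of its underside
- spray_can: blue spray can, 58 mm wide, 170 mm tall, standing on the bench; origin at the centre of its underside
- glue_bottle: white and yellow glue bottle, 54 mm wide, 140 mm tall, standing on the bench; origin at the centre of its underside
- tape_roll: roll of paper tape lying flat, 100 mm across, 24 mm tall; origin at the centre of its underside
- putty_knife: putty knife lying flat, 220 mm long, wooden handle, origin on the bench below the joint of handle and blade

How it is judged:
By the outcome, as a careful person would: the job done as asked, in the order asked, and still so for the second after the job is handed in, with the robot touching nothing.
It also fails if it takes over 72 s, if anything falls off the work surface, if the arm or the gripper's body presses on something with over 40 N, if the wrist force passes 120 N, or if a joint passes its speed limit or range.

### The arm

A 6-joint arm with a two-finger parallel gripper is mounted at the origin on the work surface. World frame = base frame: x ahead of the robot, y to its left, z up, the work surface at z = 0. Lengths are in m, angles in rad, forces in N, time in s.
With the tool pointing down it reaches from about 0.25 to 0.85 m from the base axis. Payload 12.5 kg.
Tool frame: the origin (TCP) lies at the very end of the fingers, on their centre line; the grasp point (between the pads) lies 19 mm behind it; y points along the fingers, z is the direction in which the jaws open and shut, and the axes are right-handed (so a half turn about y gives the same grasp; the last joint's range is limited). The gripper opens to 93 mm and grips with 3 to 60 N. Pads are 15 mm wide; open, the fingers measure 128 mm over their backs; the gripper's body (75 mm by 188 mm) begins 65 mm behind the grasp point.
Start: joints at [-1.402, 0.351, 1.652, -0, 1.139, -0.085], TCP at [0.138, -0.532, 0.219] pointing down, gripper open.
Joint ranges: [-2.75, 2.75], [-0.79, 2.1], [0.01, 2.65], [-1.57, 4.71], [0.07, 3.14], [-2.87, 2.87]. Speed limits (rad/s): [2.22, 2.22, 2.79, 3.14, 3.14, 3.14].

### API

Orientations are given as a unit quaternion [w, x, y, z].
In Python, from bench import manip, hand, inverse_kinematics, readout, optics, ticket, models gives the robot as it stands. Calls block until the motion is done:
- manip.reach(position, orientation): joint-space move of the TCP to a pose.
- manip.line_to(position, attitude=None, velocity=0.15, until_force=None): straight line of the TCP; attitude=None keeps the orientation; velocity is the mean speed in m/s. With until_force (N) it stops when the force on the tool has changed by that much, and returns True; else False.
- manip.move_joints(angles): joint-space move.
- hand.open_gripper() and hand.close_gripper(newtons=None): open the fingers fully, or close them until they stop; newtons is the grip in N (None keeps the last).
- manip.sleep(seconds).
- inverse_kinematics(position, orientation): joint angles nearest the present ones, or None.
- readout.state(): the state.
- optics.capture(name): name is "scene" or "top" or "wrist"; returns a dict with "frame" (400x640x3 uint8, blue, green, red), "fx", "fy", "cx", "cy" (pixels), "xyz" and "attitude" of the camera in the world. Camera axes: x right, y up, looking along -z (the intrinsics and any distortion apply to the point x, -y, -z); pixel columns grow to the right and rows downward; lengths in m; the calibration is good to about 2 mm. The wrist camera is an equidistant fisheye: a pixel r from the principal point sees the ray r / f radians off the axis. A picture is of the moment at which its call begins. There is no depth.
A pose or a line that the arm cannot do raises manip.MotionError and nothing moves.
- ticket.sign_off(): hands the job in, once; it reports no verdict.
Trained networks look in the newest picture that a camera, given by its name, has taken for a name from the list of things; names that differ only in an ending like _2 or _b are one class to them, and where a whole thing is asked for, a point or a joint stands for the part that bears it (a point fixed in the world has none). Each returns a list of dicts, best first, with "p" (0 to 1); they miss things now and then, are a little off and sometimes report something else, mostly with a low value. They report only what shows in the picture. A call takes as long as a camera call.
- models.cut_out(query, camera): "pixels" (400x640 bool, what is visible of it) and "extent" ([centre column, centre row, width, height] in pixels, round what is visible of it).
The state is a dict: "time_s": time; "joints": joint angles; "qd": joint speeds; "joint_torque": joint torques, N m; "eef_pos": TCP position; "tcp_rot": TCP orientation; "wrist_force": force on the tool from outside, world axes, zero at the start; "wrist_torque": the same for the moment, N m; "width": opening from 0.0 (shut) to 1.0 (fully open).
Only numpy, scipy, OpenCV 4.12 (cv2) and the standard library are available. Lean on these libraries where they do the work, as an engineer would, in place of code of your own. Each camera call takes 0.05 s, during which the arm holds its last target.

## Working session

There is one attempt and no reset: what is moved stays moved. The work goes in short steps, each a Python script; the robot and the scene stay as the last script left them, time stands still between calls to the robot, and variables do not carry over. Pictures are saved under pics/ and viewed, and the job is handed in when it is done.

```bash
ls; mkdir -p pics; python3 - <<'E'
from bench import manip, hand, inverse_kinematics, readout, optics, ticket, models
import cv2
s=readout.state();print(s)
for n in("scene","top","wrist"):
    c=optics.capture(n);cv2.imwrite(f"pics/{n}0.png",c["frame"]);print(n,{k:v for k,v in c.items() if k!="frame"})
E
```

```text
pics
{'time_s': 0.0, 'joints': array([-1.40156854e+00,  3.51244620e-01,  1.65241168e+00, -1.77242407e-05,
        1.13908984e+00, -8.46085315e-02]), 'qd': array([-0.00023894, -0.00034576,  0.00059883, -0.00067841, -0.00241107,
       -0.00032022]), 'joint_torque': array([ 1.27550684e-04, -4.97320497e+01, -2.85259223e+01,  6.98382268e-02,
        2.56206840e-02, -1.12873445e-04]), 'eef_pos': array([ 0.13807443, -0.53203822,  0.21810155]), 'tcp_rot': array([ 0.0894836 , -0.08952947,  0.70182607, -0.70101164]), 'wrist_force': array([-0.15194271,  0.98543931,  0.48685322]), 'wrist_torque': array([ 0.02157892,  0.03389438, -0.03963621]), 'width': 1.0030661301369734}
scene {'fx': 484.3456411932127, 'fy': 484.3456411932127, 'cx': 318.18920077277613, 'cy': 197.35233275362185, 'xyz': array([1.22153666, 0.54618677, 1.3446707 ]), 'attitude': array([0.4360712 , 0.13650497, 0.28348731, 0.8431152 ])}
top {'fx': 413.3201782247937, 'fy': 413.3201782247937, 'cx': 315.59827022209265, 'cy': 191.65013732759886, 'xyz': array([ 0.28139608, -0.00223988,  1.44188967]), 'attitude': array([-0.70520595, -0.04559934,  0.05407428,  0.70546527])}
wrist {'fx': 309.70691628693146, 'fy': 309.70691628693146, 'cx': 322.1421972421039, 'cy': 201.78533733830974, 'xyz': array([ 0.20692142, -0.51492476,  0.3838057 ]), 'attitude': array([ 0.78478956, -0.10147729,  0.07846455, -0.60634233])}
```

View pics/scene0.png

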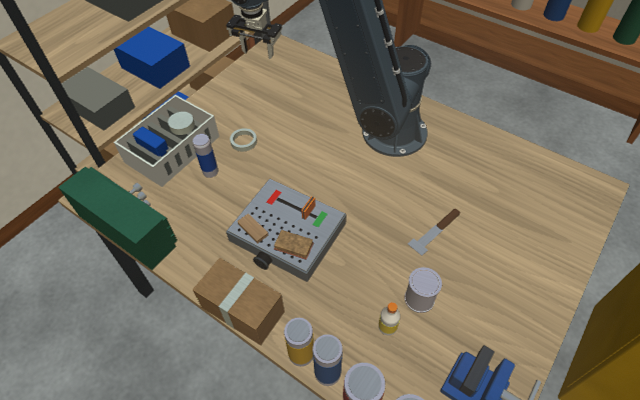

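View pics/top0.png

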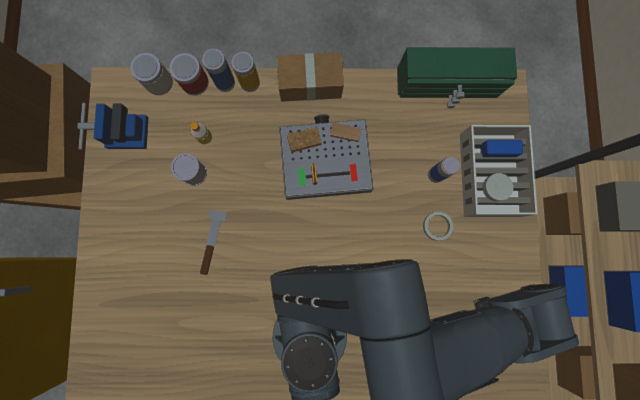

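View pics/wrist0.png

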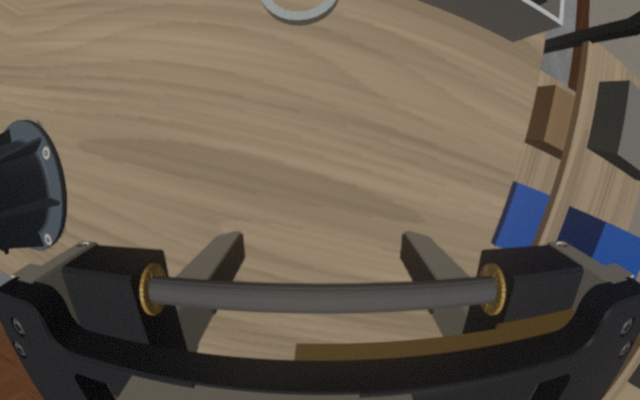

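Scene and top show the box: red patch at about (353,172) and green at (302,177) in the top picture, with the orange handle near (314,174). Next I fit the box pose from both cameras.

```bash
cat > h.py <<'E'
from bench import manip, hand, inverse_kinematics, readout, optics, ticket, models
import cv2, numpy as np
from scipy.spatial.transform import Rotation as R
def rot(q): return R.from_quat([q[1],q[2],q[3],q[0]])
def proj(c,P):
    p=rot(c["attitude"]).inv().apply(np.atleast_2d(P)-c["xyz"]); x,y,z=p[:,0],-p[:,1],-p[:,2]
    return np.c_[c["cx"]+c["fx"]*x/z,c["cy"]+c["fy"]*y/z]
def ray(c,u,v): return rot(c["attitude"]).apply([(u-c["cx"])/c["fx"],-(v-c["cy"])/c["fy"],-1])
def onz(c,u,v,z):
    d=ray(c,u,v); return c["xyz"]+d*(z-c["xyz"][2])/d[2]
E
python3 - <<'E'
from h import *
from scipy.optimize import minimize,least_squares
C={};M={};H={}
for n in("scene","top"):
    C[n]=optics.capture(n)
    r=models.cut_out("station",n);print(n,[(round(x["p"],2),np.round(x["extent"])) for x in r]);M[n]=r[0]["pixels"]
    f=C[n]["frame"].astype(int)
    b,g,rr=f[...,0],f[...,1],f[...,2]
    reg=cv2.dilate(M[n].astype(np.uint8),np.ones((5,5)))>0
    for nm,m in(("red",(rr>130)&(g<70)&(b<70)),("green",(g>120)&(rr<100)&(b<110))):
        m&=reg; v,u=np.nonzero(m); c=(u.mean(),v.mean()); print(nm,len(u),c,onz(C[n],*c,0.07))
    for q in("handle","face_red","face_green"):
        r=models.cut_out(q,n);print(q,[(round(x["p"],2),np.round(x["extent"],1),x["pixels"].sum()) for x in r[:2]])
        if q=="handle":H[n]=r[0]["pixels"]
    o=C[n]["frame"].copy();v,u=np.nonzero(M[n])
    cv2.imwrite(f"pics/z_{n}.png",cv2.resize(o[v.min()-15:v.max()+15,u.min()-15:u.max()+15],None,fx=5,fy=5,interpolation=cv2.INTER_CUBIC)[:600,:800])
def mask(c,P):
    m=np.zeros((1600,2560),np.uint8); h=cv2.convexHull(((proj(c,P)+.5)*4).astype(np.float32)).astype(np.int32); cv2.fillConvexPoly(m,h,1)
    return cv2.resize(m.astype(np.float32),(640,400),interpolation=cv2.INTER_AREA)
def T(p,X):
    c,s=np.cos(p[2]),np.sin(p[2]);X=np.atleast_2d(X);return np.c_[p[0]+c*X[:,0]-s*X[:,1],p[1]+s*X[:,0]+c*X[:,1],X[:,2]]
B=np.array([[x,y,z] for x in(-.125,.125) for y in(-.15,.15) for z in(0,.07)])
cost=lambda p,ns:sum(np.abs(mask(C[n],T(p,B))-M[n]).sum() for n in ns)
for ns in(("top",),("scene",),("top","scene")):
    best=min((minimize(cost,[.6,-.03,a],args=(ns,),method="Nelder-Mead",options=dict(initial_simplex=[[.6,-.03,a],[.64,-.03,a],[.6,.02,a],[.6,-.03,a+.2]])) for a in(-.1,.1)),key=lambda r:r.fun)
    print(ns,best.x,best.fun,M["top"].sum(),M["scene"].sum())
E
```

```text
scene [(0.94, array([289., 230., 119., 107.]))]
red 82 (np.float64(273.3658536585366), np.float64(196.8658536585366)) [ 0.54552287 -0.14650351  0.07      ]
green 106 (np.float64(319.5943396226415), np.float64(218.79245283018867)) [0.52920561 0.02876987 0.07      ]
handle [(0.68, array([308. , 209. ,  15.7,  22.6]), np.int64(162))]
face_red [(0.35, array([288.4, 229.8, 117.4, 104.6]), np.int64(6055))]
face_green [(0.41, array([310.1, 208.6,  12.8,  20.3]), np.int64(145))]
top [(0.61, array([325., 157.,  95.,  84.]))]
red 106 (np.float64(353.16037735849056), np.float64(172.11320754716982)) [ 0.54298141 -0.14586006  0.07      ]
green 120 (np.float64(301.375), np.float64(176.61666666666667)) [0.52736873 0.02901327 0.07      ]
handle [(0.47, array([313. , 173.4,   4. ,  16.3]), np.int64(80))]
face_red []
face_green [(0.47, array([199.6, 132.4,  22.9,  24.1]), np.int64(338))]
('top',) [ 0.59552182 -0.05179096  0.08980508] 1286.9375 5564 6001
('scene',) [ 0.59838971 -0.05301124  0.08851403] 1726.875 5564 6001
('top', 'scene') [ 0.59646891 -0.05180408  0.08856828] 3027.375 5564 6001
```

```bash
cat >> h.py <<'E'
BOX=np.array([.5966,-.0522,.0890])
def W(X,p=BOX):
    c,s=np.cos(p[2]),np.sin(p[2]);X=np.atleast_2d(X);return np.c_[p[0]+c*X[:,0]-s*X[:,1],p[1]+s*X[:,0]+c*X[:,1],X[:,2]]
def inbox(P): 
    d=np.asarray(P)[:2]-BOX[:2];c,s=np.cos(BOX[2]),np.sin(BOX[2]);return np.array([c*d[0]+s*d[1],-s*d[0]+c*d[1]])
def overlay(n,t,fn,k=5):
    c=optics.capture(n);uv=proj(c,W([[0,0,.07]]))[0].astype(int);w,h=75,55;x0,y0=uv[0]-w,uv[1]-h
    o=cv2.resize(c["frame"][y0:y0+2*h,x0:x0+2*w],None,fx=k,fy=k,interpolation=cv2.INTER_CUBIC)
    raw=o.copy()
    def poly(X,col):
        p=((proj(c,W(X))-[x0,y0]+.5)*k).astype(int);cv2.polylines(o,[p],True,col,1)
    for z in(0,.07): poly([[-.125,-.15,z],[.125,-.15,z],[.125,.15,z],[-.125,.15,z]],(255,255,0))
    y=-.054+t
    for z in(.08,.127): poly([[-.091,y-.007,z],[-.029,y-.007,z],[-.029,y+.007,z],[-.091,y+.007,z]],(255,0,255))
    cv2.imwrite(fn,np.vstack([o,raw])[:, :] if 0 else o); return c
E
python3 - <<'E'
from h import *
for n in("top","scene"):
    c=optics.capture(n)
    best=[]
    for t in np.arange(.05,.11,.002):
        y=-.054+t
        X=[[x,yy,z] for x in(-.091,-.029) for yy in(y-.007,y+.007) for z in(.08,.127)]
        m=np.zeros((1600,2560),np.uint8);cv2.fillConvexPoly(m,cv2.convexHull(((proj(c,W(X))+.5)*4).astype(np.float32)).astype(np.int32),1)
        m=cv2.resize(m.astype(np.float32),(640,400),interpolation=cv2.INTER_AREA)
        h=models.cut_out("handle",n)[0]["pixels"]
        best.append((np.abs(m-h).sum(),round(t,3),h.sum()))
    print(n,sorted(best)[:4])
    t=sorted(best)[0][1]
    overlay(n,t,f"pics/ov_{n}.png")
E
```

```text
top [(np.float32(23.1875), np.float64(0.1), np.int64(82)), (np.float32(28.3125), np.float64(0.098), np.int64(82)), (np.float32(38.1875), np.float64(0.102), np.int64(82)), (np.float32(52.5), np.float64(0.096), np.int64(82))]
scene [(np.float32(25.375), np.float64(0.1), np.int64(182)), (np.float32(29.5), np.float64(0.102), np.int64(182)), (np.float32(44.8125), np.float64(0.098), np.int64(182)), (np.float32(54.0), np.float64(0.104), np.int64(182))]
```

View pics/ov_top.png

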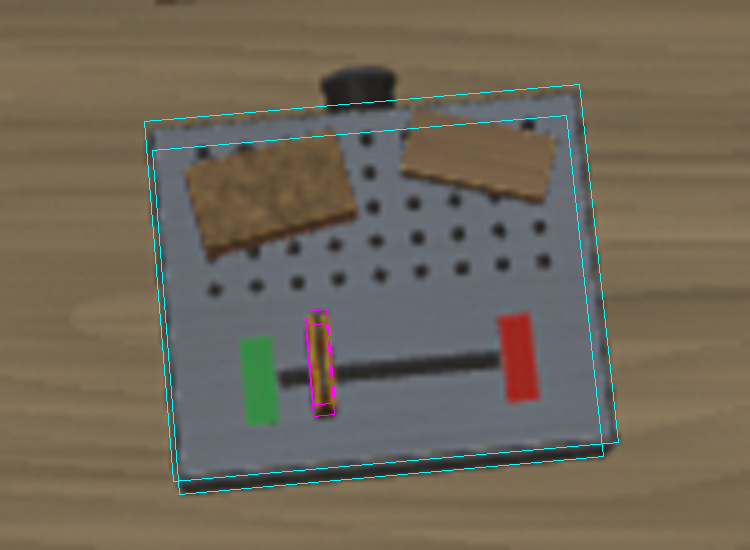

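View pics/ov_scene.png

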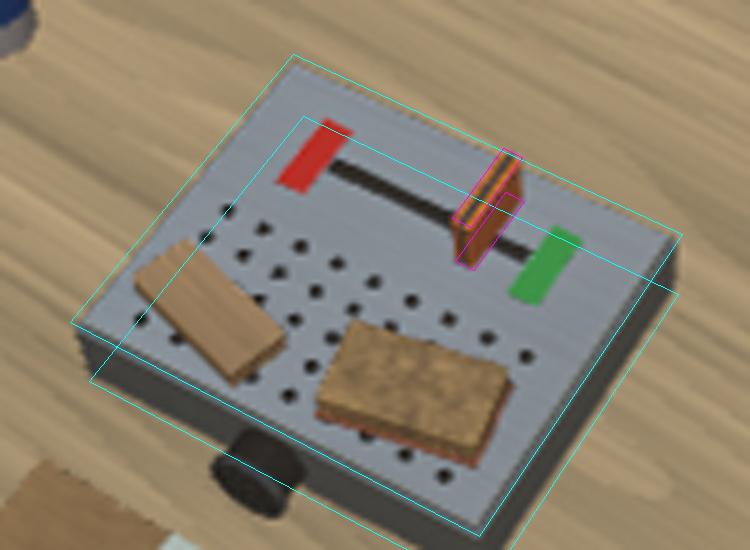

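Overlay fits within 2–3 mm, and both cameras give a handle travel of about 0.100. I'll close the fingers, go in above the green side and check the orientation options.

```bash
cat >> h.py <<'E'
def Q(sign,a=BOX[2]):
    z=sign*np.array([np.cos(a),np.sin(a),0]);y=np.array([0,0,-1.]);x=np.cross(y,z)
    q=R.from_matrix(np.c_[x,y,z]).as_quat();return np.array([q[3],*q[:3]])
def P(y,z,x=-.06): return W([[x,y,z]])[0]
def st(l=""):
    s=readout.state();print(l,"t=%.2f"%s["time_s"],"box",np.round(inbox(s["eef_pos"])*1e3,1),"z",round(s["eef_pos"][2],4),"F",np.round(s["wrist_force"],1),"w",round(s["width"],2));return s
E
python3 - <<'E'
from h import *
s=st();print(rot(s["tcp_rot"]).as_matrix().round(2))
for sg in(1,-1): print(sg,inverse_kinematics(P(.085,.3),Q(sg)),inverse_kinematics(P(-.1,.1),Q(sg)))
hand.close_gripper(10);st()
manip.line_to(s["eef_pos"]+[0,0,.1],velocity=.2);st()
E
```

```text
t=3.85 box [-499.4 -437.5] z 0.2186 F [ 0.2 -0.5 -0.3] w 1.0
[[-0.97 -0.    0.25]
 [-0.25  0.   -0.97]
 [ 0.   -1.   -0.  ]]
1 [-3.66381292e-02  2.40856684e-01  1.59599227e+00 -4.44089210e-16
  1.30474370e+00 -1.25638129e-01] [-3.62330310e-01  5.29529388e-01  1.70479260e+00 -4.44089210e-16
  9.07270666e-01 -4.51330310e-01]
-1 None [-3.62330310e-01  5.29529388e-01  1.70479260e+00 -4.44089210e-16
  9.07270666e-01  2.69026234e+00]
 t=5.30 box [-499.4 -437.5] z 0.2186 F [ 0.1  0.  -0.4] w -0.0
 t=5.95 box [-499.4 -437.1] z 0.3175 F [-0.6 -0.5 -0.4] w 0.01
```

```bash
python3 - <<'E'
from h import *
manip.reach(P(.088,.30),Q(1));st("above")
manip.line_to(P(.088,.14),velocity=.15);st("low")
for n in("scene","wrist"):
    c=optics.capture(n); f=c["frame"]
    if n=="scene":
        uv=proj(c,W([[0,0,.07]]))[0].astype(int);f=cv2.resize(f[uv[1]-90:uv[1]+60,uv[0]-100:uv[0]+100],None,fx=4,fy=4)
    cv2.imwrite(f"pics/{n}1.png",f)
E
```

```text
above t=8.38 box [-60.   87.3] z 0.3 F [ 0.1 -0.4  0.1] w 0.01
low t=9.60 box [-59.6  87.9] z 0.1407 F [-0.3 -0.4 -0.3] w 0.0
```

View pics/scene1.png

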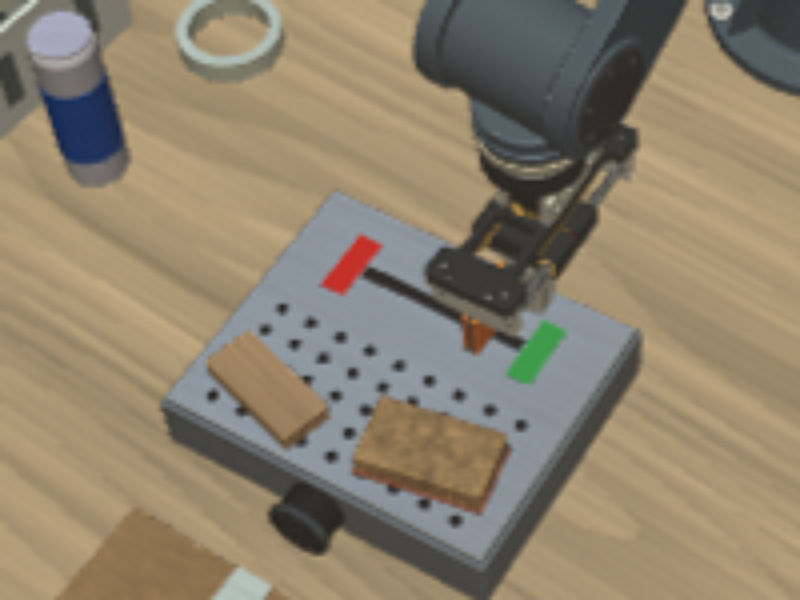

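View pics/wrist1.png

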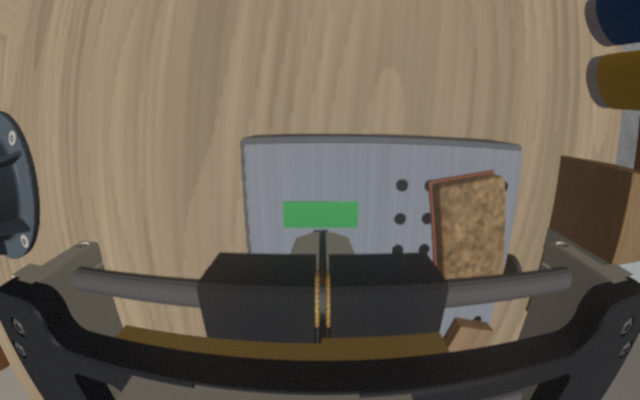

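Scene view: the closed fingers hang over the green side (around pixel 510,300) with the handle on their red side. The wrist view shows the fingers centred on the green patch. Next I lower with a force guard, touch the handle, and push to the closed stop.

```bash
python3 - <<'E'
from h import *
print(manip.line_to(P(.088,.100),velocity=.08,until_force=8));st("down")
print(manip.line_to(P(.03,.100),velocity=.03,until_force=3));st("touch")
print(manip.line_to(P(-.060,.100),velocity=.03,until_force=18));st("stop?")
E
```

```text
False
down t=10.35 box [-59.8  88. ] z 0.1001 F [ 0.3  0.1 -0.4] w 0.01
True
touch t=11.59 box [-60.   48.9] z 0.0999 F [-0.5  3.7  3. ] w 0.0
True
stop? t=14.22 box [-60.1 -40.1] z 0.0998 F [0.3 4.3 3.5] w 0.01
```

```bash
python3 - <<'E'
from h import *
print(manip.line_to(P(-.050,.100),velocity=.02,until_force=20));st("press")
s=st()
manip.line_to(P(-.020,.100),velocity=.08);st("back")
manip.line_to(P(-.020,.160),velocity=.15)
manip.line_to(P(.12,.26),velocity=.2);st("up")
for n in("top","scene"): overlay(n,0,f"pics/c_{n}.png")
E
```

```text
True
press t=14.49 box [-60.2 -40. ] z 0.0997 F [0.5 4.5 2.5] w 0.0
 t=14.49 box [-60.2 -40. ] z 0.0997 F [0.5 4.5 2.5] w 0.0
back t=14.89 box [-60.  -19.5] z 0.1 F [ 0.  -0.6  0.2] w 0.0
up t=16.45 box [-60.3 119.5] z 0.2592 F [-0.7  0.2  0.2] w 0.0
```

View pics/c_top.png

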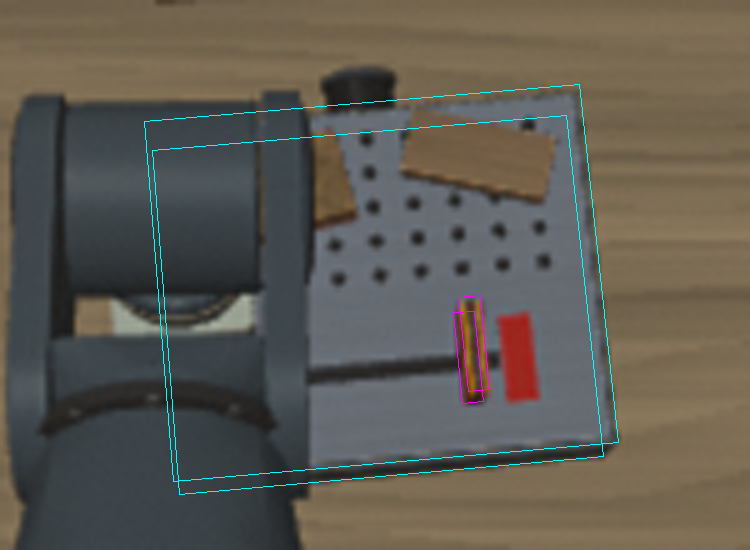

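View pics/c_scene.png

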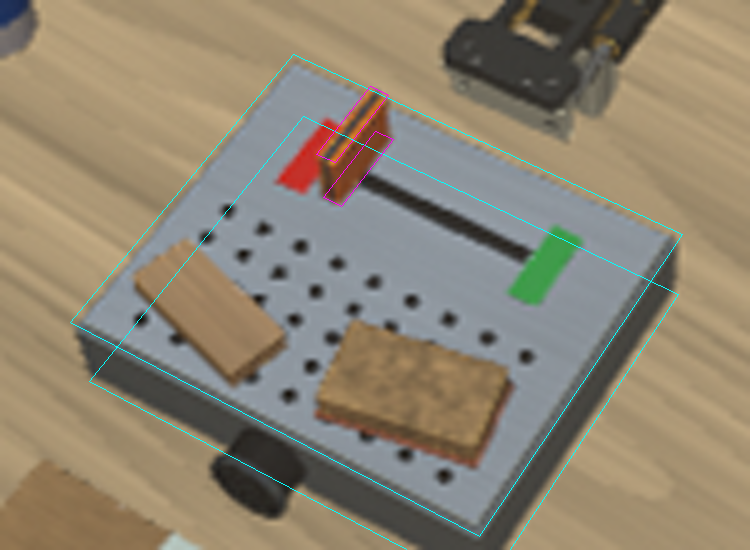

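Both overlays for travel 0 sit on the handle (top about (472,350), scene about (355,145)), so it is at the red stop. Stop contact at −40.0 mm also agrees with the expected −39.5 mm. Now I move over to the red side and push in click-sized steps.

```bash
python3 - <<'E'
from h import *
manip.line_to(P(-.105,.26),velocity=.25)
manip.line_to(P(-.105,.14),velocity=.15)
print(manip.line_to(P(-.105,.100),velocity=.08,until_force=8));st("down")
print(manip.line_to(P(-.060,.100),velocity=.02,until_force=2.5));s=st("touch")
y0=inbox(s["eef_pos"])[1]; print("expected -69.1, got",y0*1e3)
if abs(y0+.0685)<.004:
    y0=-.069
    for t in(.013,.031):
        print(manip.line_to(P(y0+t,.100),velocity=.025,until_force=25));st(f"push {t}")
        manip.sleep(.3);st(" rest")
E
```

```text
False
down t=19.20 box [ -59.8 -105.1] z 0.1001 F [-0.1  0.1 -0.4] w 0.01
True
touch t=20.71 box [-60.  -72.2] z 0.0999 F [ 0.5 -1.8  2.1] w 0.0
expected -69.1, got -72.1649326258254
False
push 0.013 t=21.50 box [-60.  -55.9] z 0.0999 F [-0.4 -1.  -0.4] w 0.01
 rest t=21.80 box [-60.  -56.1] z 0.1 F [0.1 0.1 0.1] w 0.01
False
push 0.031 t=22.67 box [-60. -38.] z 0.1 F [ 0.2  0.1 -0.2] w 0.0
 rest t=22.97 box [-60.  -38.1] z 0.1 F [-0.1 -0.7 -0.2] w 0.01
```

```bash
python3 - <<'E'
from h import *
overlay("scene",.036,"pics/d_scene.png");st()
E
```

```text
t=23.02 box [-60.  -38.1] z 0.1 F [ 0.7 -0.2 -0.2] w 0.01
```

View pics/d_scene.png

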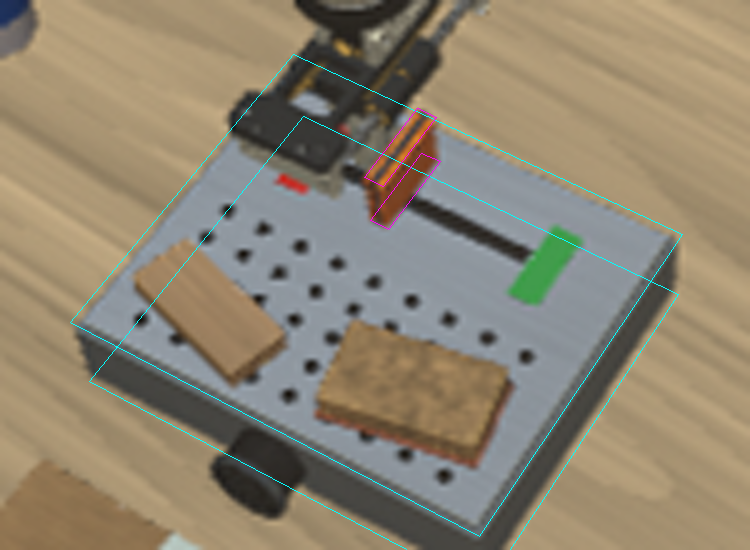

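The handle matches the second-click overlay (travel 0.036, about (400,165)) and the finger is just behind it with no load. One more push takes it over the third hump; then I back off and clear.

```bash
python3 - <<'E'
from h import *
print(manip.line_to(P(-.069+.049,.100),velocity=.025,until_force=25));st("push 3")
manip.sleep(.3);st("rest")
manip.line_to(P(-.060,.100),velocity=.08)
manip.line_to(P(-.080,.20),velocity=.2)
manip.line_to(P(-.20,.28),velocity=.25);st("clear");manip.sleep(.3)
for n in("top","scene"): overlay(n,.054,f"pics/e_{n}.png")
for n in("top","scene"):
    c=optics.capture(n)
    r=models.cut_out("handle",n)
    if not r: print(n,"none");continue
    h=r[0]["pixels"];best=[]
    for t in np.arange(.02,.09,.002):
        y=-.054+t
        X=[[x,yy,z] for x in(-.091,-.029) for yy in(y-.007,y+.007) for z in(.08,.127)]
        m=np.zeros((1600,2560),np.uint8);cv2.fillConvexPoly(m,cv2.convexHull(((proj(c,W(X))+.5)*4).astype(np.float32)).astype(np.int32),1)
        m=cv2.resize(m.astype(np.float32),(640,400),interpolation=cv2.INTER_AREA)
        best.append((float(np.abs(m-h).sum()),round(float(t),3)))
    print(n,r[0]["p"],h.sum(),sorted(best)[:3])
E
```

```text
False
push 3 t=23.88 box [-60. -20.] z 0.1 F [-0.5 -0.1 -1. ] w 0.0
rest t=24.18 box [-60.  -20.1] z 0.1 F [-0.5 -0.3  0.7] w 0.0
clear t=26.22 box [ -60.4 -199.1] z 0.2785 F [-0.6  0.2 -0.8] w 0.0
top 0.5 97 [(22.3125, 0.054), (28.625, 0.052), (38.75, 0.056)]
scene 0.5 197 [(29.125, 0.056), (30.5625, 0.054), (46.25, 0.058)]
```

View pics/e_top.png

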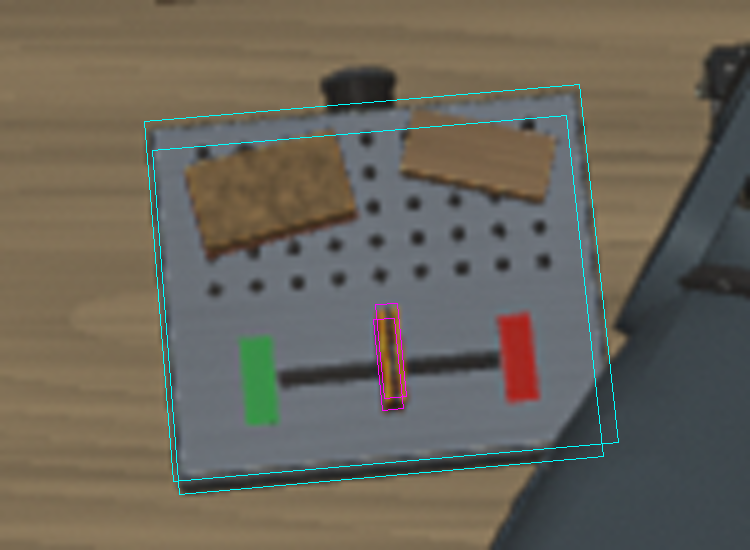

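View pics/e_scene.png

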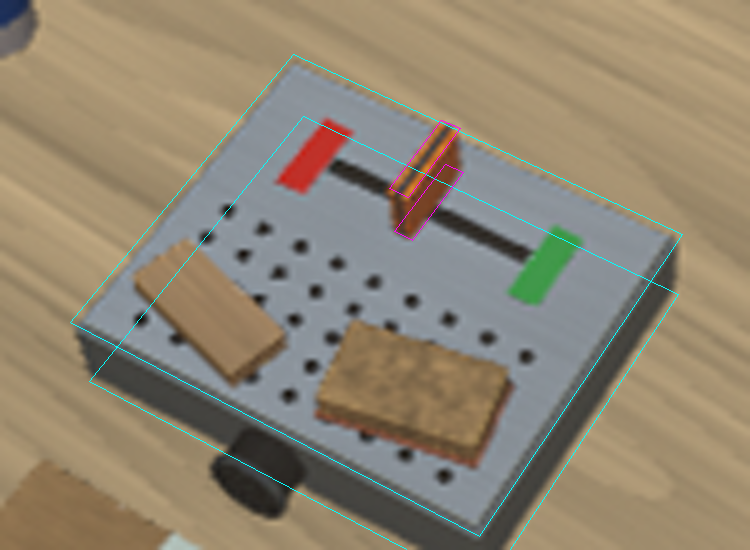

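Both views show the handle in the middle of the slot on the 0.054 overlay (top (390,357), scene (427,180)). The block and offcut are where they were and the hand is clear.

```bash
python3 - <<'E'
from h import *
ticket.sign_off();st()
E
```

```text
the job is handed in; nothing more can be done
the job is handed in; nothing more can be done
```

The damper handle is resting in the third click, the hand is clear of it, and the job is handed in (about 27 s on the robot's clock). With closed fingertips I pushed the handle from its green side to the red stop. I then went round to its red side and pushed it over three clicks, one push each.

**Closed stop:** contact came 0.5 mm from where it should be, and a second press stopped at the same place. Both cameras matched travel 0.
**Second click:** the scene camera matched travel 0.036.
**Final position:** the top camera gave 0.054 and the scene camera 0.054–0.056, with 0.054 being the third click. The finger carried no load after the last push. The sanding block and offcut look unmoved; I did not check the other items closely.

Three small disagreements:
- **Starting position:** the cameras put the handle at about 0.100 at the start, but the first touch came near 0.090. It probably snapped on one click as I reached it.
- **Red-side touch:** the force trigger came 3 mm earlier than expected. I put this down to force noise or finger thickness and planned the pushes from the closed-stop contact instead.
- **Box position:** the fitted outline is about 2–3 mm off in places, which did not matter here.

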